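Slide a flat carton out past its slanted rest, pinch it and file it on edge

TASK

The flat square carton leans on the slanted metal rest, too wide to grip and with no edge free. Press on its face and slide it along the lip towards the open end until it stands out about 4 cm past that end, let go of it there, then pinch the part that stands out and lift the carton away. Stand it on edge, centred in the slot of the upright holder, without letting it fall flat and without shifting the other things on the bench.

Things in the scene. Friction and masses are not known exactly. Their poses are not given: they have to be found in the camera images.
- carton_mid (a point): Centre of the flat square brown carton (130x130x14 mm, 0.11 to 0.22 kg, smooth, closed). Its z axis is the normal of its large faces, its x axis runs along the lip of the rest at the start, its y axis up the slope.
- rest: Slanted rest of bare aluminium, fixed, 180 mm long along its x. Origin: on the bench under its middle; z up. Its face slopes 55 degrees from horizontal, rises towards +y and looks towards -y and up. The corner of face and lip runs along x at y=-40, z=22 mm. The face runs 136 mm up the slope, 6 mm past the carton. Board 10 mm thick, posts behind it at x=+-55 mm. Carton friction about 0.3 (fingers hold far better).
- rest_open (a point): Foot corner of the rest's face at its open end (in its frame x=-90, y=-40, z=22 mm). Nothing stands past this end, in front of or behind the board; the carton is to stand out here, towards the rest's -x. The lip that carries the carton's lower edge stands out 24 mm from the face all along.
- rest_stop (a point): Foot corner of the face at the end stop (in the rest's frame x=84, y=-40, z=22 mm). The stop, 6 mm thick, stands 24 mm proud of the face and reaches 110 mm up the slope; the carton starts within 9 mm of it.
- holder: Upright holder of bare aluminium, fixed. Origin: on the bench under its middle; z up. Base 120x60 mm (x, y), its upper side at z=6 mm; two walls 110 mm long along its x rise to z=67 mm and leave a slot 24 mm wide (y from -12 to 12 mm), open above and at both ends. With the carton standing in it on an edge, the carton's centre is at z=71 mm.
- carton: The same carton; origin at the centre of the face that lies on the rest at the start.
- tape_roll: Bystander: pale roll of adhesive tape lying flat, 67 mm across, 18 mm high; origin at the centre of its underside.
- paste_jar: Bystander: small round jar with a blue screw lid, 47 mm across, 36 mm high; origin at the centre of its underside.
- timer: Bystander: white bench timer, 58x62x21 mm; origin at the centre of its underside.
- wash_bottle: Bystander: white bottle with a red cap, 64 mm across, 170 mm high; origin at the centre of its underside.
- lube_bottle: Bystander: white bottle with a blue cap, 52 mm across, 130 mm high; origin at the centre of its underside.
- puck: Bystander: black round specimen puck, 30 mm across, 24 mm high; origin at the centre of its underside.
Things that resemble listed ones, but are neither listed nor needed, are in the scene too. What is shaped like the carton but turquoise or yellow is not meant.

How it is judged (in metres and radians):
On the way, in this order (a step that is already met when the one before it is completed fails the run):
1. the carton stands out 25 to 60 mm past the open end of the rest, still leaning on face and lip, and the fingers are off it (x of carton_mid in the frame of rest between -0.085 and -0.05 m and z of carton_mid in the frame of rest between 0.07 and 0.088 m and y of carton_mid in the frame of rest between -0.025 and 0.01 m and contact force between the fingers and carton below 0.3 N), for 0.2 s.
2. the carton is lifted, its centre more than 130 mm above the bench (height (world z) of carton_mid above 0.13 m), for 0.1 s.
At the end, for the whole second after the job is handed in: The carton stands on edge on the floor of the holder's slot (centre 64 to 78 mm above the bench, its faces within 0.25 rad of parallel to the slot walls), its centre within 30 mm of the holder's middle along the slot, released and at rest (x of carton_mid in the frame of holder between -0.03 and 0.03 m and y of carton_mid in the frame of holder between -0.013 and 0.013 m and height (world z) of carton_mid between 0.064 and 0.078 m and angle between the z axis of carton_mid and the y axis of holder, either way round below 0.25 rad and linear speed of carton below 0.02 m/s and contact force between the fingers and carton below 0.3 N); the robot touches nothing.
It fails at once if the carton falls flat (its faces within 0.5 rad of level) (angle between carton_mid's own z axis and vertical below 0.5 rad).
It fails at once if another thing on the bench is shifted by more than 20 mm (distance of any of tape_roll, paste_jar, timer, wash_bottle, lube_bottle, puck from where it was at the start of the episode above 0.02 m).
It also fails if it takes over 59 s, if anything falls off the work surface, if the arm or the gripper's body presses on something with over 40 N, if the wrist force passes 120 N, or if a joint passes its speed limit or range.

ROBOT

A 6-joint arm with a two-finger parallel gripper is mounted at the origin on a cart in front of the work surface, level with it; the furniture and walls round the work are solid. World frame = base frame: x ahead of the robot, y to its left, z up, the work surface at z = 0. Lengths are in m, angles in degrees, forces in N, time in s.
With the tool pointing down it reaches from about 0.375 to 0.9 m from the base axis. Payload 3.1 kg.
Tool frame: the origin (TCP) lies midway between the tips of the shut fingers; the grasp point (between the pads) lies 19 mm behind it; z points along the fingers, y is the line along which they close (so a half turn about z gives the same grasp; the last joint's range is limited). The gripper opens to 85 mm and grips with 20 to 120 N. Pads are 22 mm wide; open, the fingers measure 114 mm over their backs; the gripper's body (76 mm by 85 mm) begins 54 mm behind the grasp point. The pads swing forward as they close: fully open they stand 13 mm farther back than shut.
Start: joints at [64.2, 30.224, 82.088, -0, 67.689, -10.227], TCP at [0.168, 0.602, 0.231] pointing down, gripper open.
Joint ranges: [-176.69, 176.69], [-43.24, 126.21], [12.49, 139.97], [-82, 262], [0, 151.66], [-163.58, 163.58]. Speed limits (degrees/s): [159.86, 159.86, 180, 180, 180, 180].

INTERFACE

Orientations are given as [roll, pitch, yaw] about the fixed x, y, z axes, in that order (R = Rz(yaw) Ry(pitch) Rx(roll)).
In Python, from workcell import state, camera, get_calibration, ticket gives the robot as it stands.
- The arm moves only by the tool send_rows, never from a script. Its argument "deltas" is a list of rows, each a list of 4 numbers: the shift along the tool's x, y, z in mm, then the turn about the tool's z in rad. A call has 1 to 8 rows; each row is the pose to reach, as a shift and turn from the pose commanded when the call began, along the tool's axes at that moment; what a row does not reach only later rows make up. A row lasts 1/10 s, in which the tool goes at most 50 mm and 8.59 degrees, less where a joint would pass 70% of its speed; a pose out of reach is approached as far as the arm can. A call with a gripper value outside its range is refused whole. "gripper" is the opening in per cent of the stroke, from 0 (shut) to 100 (fully open), set as the call begins (left out, the last holds). The fingers move at their own pace and stop on an object; "grip_force" is the grip in N (left out, the last holds). Time passes only in rows, so rows that repeat a pose let the fingers close. It gives the time, the measured TCP pose, the force, the opening and the grip force at its end, in the units of the state.
- state(): the state, without advancing time (a new reading comes with each control period).
- camera(name): name is "side" or "top"; returns (picture, depth): 480x640x3 uint8, blue, green, red; 480x640 float32, m along the optical axis (not along the pixel's ray), 0 where there is no reading.
- get_calibration(name): a dict with "fov_y" (degrees; the focal length in pixels is half the picture's height over the tangent of half this angle, whatever the lens; pixels are square), "cx", "cy" (the principal point, pixels), "cam_to_world" (4x4, takes a point from camera to world coordinates). Camera axes: x right, y down, z forward; pixel columns grow to the right and rows downward; lengths in m; the calibration is good to about 2 mm. A picture is of the moment at which its call begins. get_calibration takes no time and is no camera call.
- ticket.sign_off(): hands the job in; it is judged then, once.
The state is a dict: "t": time; "q": joint angles; "joint_vel": joint speeds; "joint_efforts": joint torques, N m; "tcp_pos": TCP position; "eef_rot": TCP orientation; "ft_force": force on the tool from outside, world axes, zero at the start; "torque": the same for the moment, N m; "width": opening from 0.0 (shut) to 1.0 (fully open); "finger_force": force on a finger pad.
Only numpy, scipy, OpenCV 4.12 (cv2) and the standard library are available. Lean on these libraries where they do the work, as an engineer would, in place of code of your own. Each camera call takes 0.05 s, during which the arm holds its last target. There are 200 camera calls.

## Working session

There is one attempt and no reset: what is moved stays moved. The work goes in short steps, Python scripts to look and compute and a tool call to move; the robot and the scene stay as the last step left them, time stands still between calls to the robot, and variables do not carry over. Pictures are saved under pics/ and viewed, at most 13 in all, crops included, and the job is handed in when it is done.

Besides the shell and the picture viewer there is one more tool, called by a JSON object that holds its "method" and its "body". send_rows: Moves the arm, as the interface text tells. Its arguments: {"type":"object","properties":{"deltas":{"type":"array"},"gripper":{"type":"number"},"grip_force":{"type":"number"}},"required":["deltas"]}

```bash
mkdir -p pics; ls
cat > h.py <<'E'
import numpy as np, cv2
from workcell import state, camera, get_calibration, ticket
def cloud(name):
    p,d=camera(name);c=get_calibration(name);f=240/np.tan(np.radians(c["fov_y"])/2)
    v,u=np.mgrid[:480,:640]
    P=np.stack([(u-c["cx"])/f*d,(v-c["cy"])/f*d,d],-1)
    T=np.array(c["cam_to_world"]);W=P@T[:3,:3].T+T[:3,3];W[d==0]=np.nan
    return p,W
E
python3 - <<'E'
from h import *
for n in("side","top"):
    p,W=cloud(n);cv2.imwrite(f"pics/{n}0.png",p);np.savez(f"{n}0.npz",p=p,W=W);c=get_calibration(n);print(n,c)
print(state())
E
```

```text
pics
side {'fov_y': 53.080078374461834, 'cx': 314.94723268285816, 'cy': 231.17104925459216, 'cam_to_world': array([[-0.99481935, -0.02352375,  0.09889946,  0.43522566],
       [-0.10042772,  0.37834547, -0.92020051,  1.01984387],
       [-0.0157716 , -0.92536552, -0.37874783,  0.59965797],
       [ 0.        ,  0.        ,  0.        ,  1.        ]])}
top {'fov_y': 42.61431327047695, 'cx': 317.63434565549693, 'cy': 239.8340864253342, 'cam_to_world': array([[ 2.98592291e-02, -9.78329500e-01,  2.04889765e-01,
         1.85345596e-01],
       [-9.99541219e-01, -3.02660219e-02,  1.14885301e-03,
        -2.08952769e-01],
       [ 5.07724131e-03, -2.04830069e-01, -9.78784381e-01,
         1.95878135e+00],
       [ 0.00000000e+00,  0.00000000e+00,  0.00000000e+00,
         1.00000000e+00]])}
{'t': 0.1, 'q': array([ 6.42014279e+01,  3.02727681e+01,  8.21491421e+01,  2.63493069e-04,
        6.76883260e+01, -1.02257425e+01]), 'joint_vel': array([-0.00544502, -0.07640152, -0.21628056, -0.06847002, -0.01156784,
        0.05117995]), 'joint_efforts': array([-2.56833000e-04, -4.43302703e+01, -1.78585249e+01, -1.78950222e-04,
        3.86785367e-03,  6.43525297e-06]), 'tcp_pos': array([0.16746196, 0.6014867 , 0.23044027]), 'eef_rot': array([-1.79891558e+02, -1.98095845e-02,  1.64427051e+02]), 'ft_force': array([1.12578934, 0.45058328, 0.00800831]), 'torque': array([-0.00436089, -0.03375773, -0.00998731]), 'finger_force': 0.0, 'width': 1.0013022177530881}
```

View pics/side0.png

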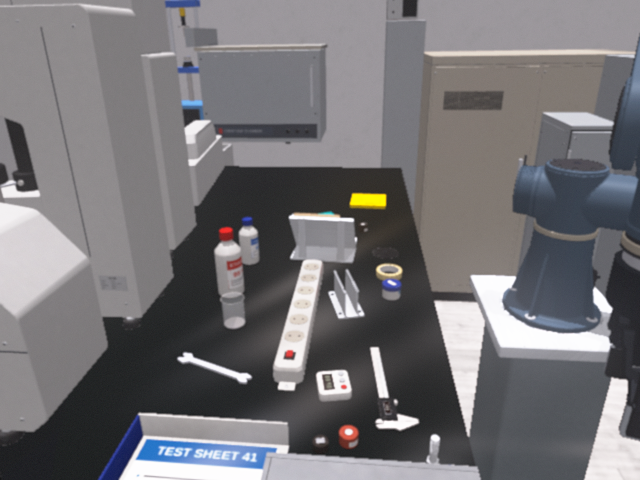

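View pics/top0.png

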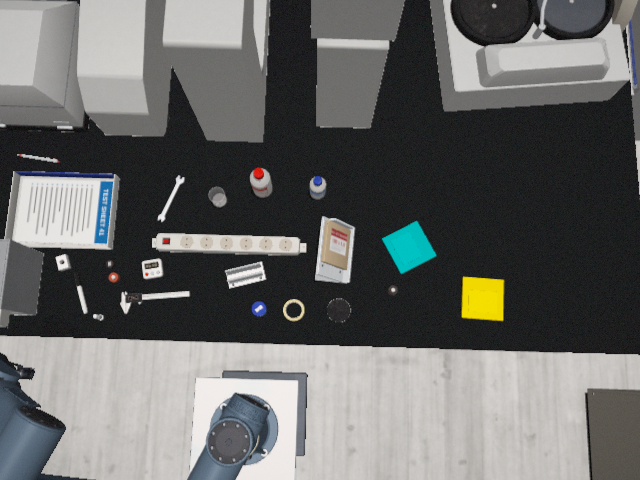

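The side view shows the rest from behind at (325,238) and the holder at (345,298). In the top view the brown carton is on the rest at (337,248) and the holder is at (245,274). The turquoise plate (409,247) and yellow plate (483,299) are not meant. I'll confirm in one crop and measure.

Run:
```python
from h import *
z=np.load("top0.npz");p,W=z["p"],z["W"]
a=p[205:300,300:370];b=p[245:300,210:280]
s=7
A=cv2.resize(a,None,fx=6,fy=6,interpolation=2);B=cv2.resize(b,None,fx=5,fy=5,interpolation=2)
I=np.zeros((570,775,3),np.uint8);I[:570,:420]=A;I[:275,425:775]=B;cv2.imwrite("pics/crop.png",I)
def rep(name,r0,r1,c0,c1,zmin=.004):
    w=W[r0:r1,c0:c1].reshape(-1,3);m=w[:,2]>zmin;print(name,m.sum(),w[m].min(0).round(3),w[m].max(0).round(3))
    return w[m]
r=rep("rest",205,300,305,365); h=rep("holder",250,300,215,275)
rect=cv2.minAreaRect((h[:,:2]*1000).astype(np.float32));print("holder rect",rect)
t=h[h[:,2]>.05];print("hwalls",len(t),cv2.minAreaRect((t[:,:2]*1000).astype(np.float32)), t[:,2].max())
t=r[r[:,2]<.03];print("rest low",len(t),cv2.minAreaRect((t[:,:2]*1000).astype(np.float32)))
# brown mask
hsv=cv2.cvtColor(p,cv2.COLOR_BGR2HSV)
m=np.zeros((480,640),bool);m[205:300,305:365]=True
m&=(hsv[...,1]>50)&(W[...,2]>.02)
q=W[m];q=q[np.isfinite(q).all(1)];print("brown",len(q))
for _ in range(4):
    c=q.mean(0);n=np.linalg.svd(q-c)[2][2];n*=np.sign(n[2]);e=(q-c)@n;print(n.round(3),c.round(4),np.degrees(np.arccos(n[2])).round(1),e.std()*1000);q=q[abs(e)<2.5*e.std()]
az=np.array([n[0],n[1],0]);az/=np.linalg.norm(az);print("rest -y dir",az)
ex=np.cross([0,0,1],-az)*-1  # placeholder: rest y=-az ; x = y cross z
ey=-az;ex=np.cross(ey,[0,0,1]);up=np.cross(n,ex);print("ex",ex,"up",up)
s,u=(q-c)@ex,(q-c)@up
R=cv2.minAreaRect(np.float32(np.c_[s,u]*1000));print("rect",R);print("centre face",c+ex*R[0][0]/1e3+up*R[0][1]/1e3)
print("carton u",np.percentile(s,[1,99]),np.percentile(u,[1,99]))
rr=(r-c);print("rest s range",np.percentile(rr@ex,[0,1,99,100]))
for nm,box in dict(tape=(298,322,280,306),jar=(300,320,250,269),wash=(165,198,248,274),lube=(172,200,308,328),puck=(283,298,385,400),strip=(230,258,150,308),black=(297,323,325,353)).items():
    rep(nm,*box)
```

```text
rest 3167 [ 0.401 -0.36   0.004] [ 0.716 -0.162  0.146]
holder 1472 [ 0.392 -0.075  0.004] [0.552 0.123 0.083]
holder rect ((471.3299255371094, 24.1922607421875), (155.28158569335938, 193.05979919433594), 1.7174813747406006)
hwalls 170 ((475.1556701660156, 21.995941162109375), (37.4017219543457, 109.06726837158203), 15.045339584350586) 0.08264967790187194
rest low 1254 ((557.7997436523438, -263.6246337890625), (310.0691223144531, 193.5665283203125), 1.9047316312789917)
brown 829
[-0.069 -0.805  0.589] [ 0.5623 -0.2601  0.0955] 53.9 3.708995839253317
[-0.068 -0.807  0.587] [ 0.5625 -0.2607  0.0951] 54.1 3.3930753219567698
[-0.068 -0.81   0.583] [ 0.5626 -0.2613  0.0946] 54.3 3.1983514156419064
[-0.068 -0.811  0.581] [ 0.5626 -0.2616  0.0942] 54.4 3.1151340966012118
rest -y dir [-0.08343574 -0.99651316  0.        ]
ex [ 0.99651316 -0.08343574  0.        ] up [0.04851437 0.5794304  0.81357653]
rect ((1.405303955078125, -11.652153015136719), (130.02598571777344, 141.9259796142578), 0.897638738155365)
centre face [ 0.56339322 -0.26845406  0.08476361]
carton u [-0.06285143  0.06482065] [-0.07678611  0.05816305]
rest s range [-0.16750118 -0.15398529  0.14528882  0.16007529]
tape 296 [ 0.329 -0.175  0.004] [ 0.404 -0.093  0.031]
jar 231 [ 0.332 -0.058  0.004] [0.394 0.002 0.052]
wash 617 [ 0.731 -0.056  0.004] [0.843 0.032 0.183]
lube 388 [ 0.73  -0.233  0.004] [ 0.825 -0.168  0.14 ]
puck 116 [ 0.415 -0.471  0.004] [ 0.461 -0.426  0.037]
strip 3193 [ 0.52  -0.174  0.004] [0.625 0.337 0.054]
black 306 [ 0.33  -0.323  0.004] [ 0.411 -0.236  0.019]
```

View pics/crop.png

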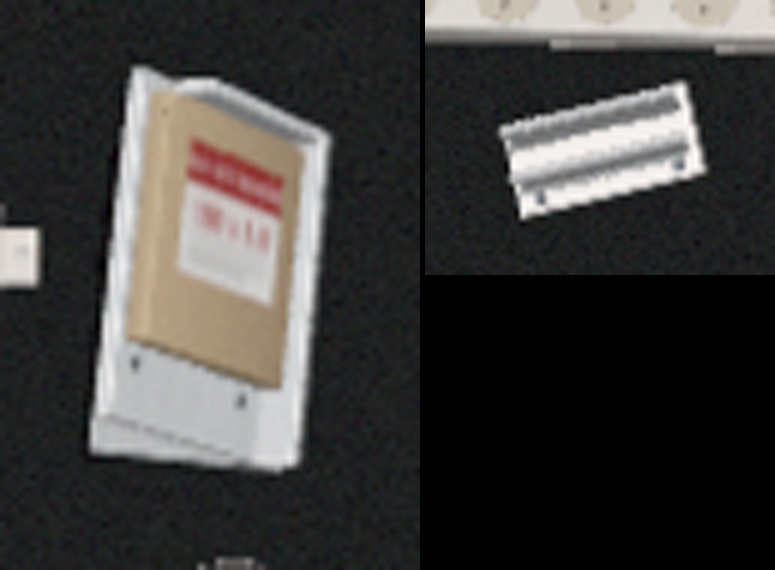

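The crop confirms it: the brown carton with the red label leans on the rest, with its stop towards world +x and its open end towards the robot at -x. I'll refine carton and holder poses by fitting silhouettes.

```bash
cat > fit.py <<'E'
from h import *
from scipy.optimize import minimize
def proj(P,name):
    c=get_calibration(name);f=240/np.tan(np.radians(c["fov_y"])/2);T=np.linalg.inv(c["cam_to_world"])
    q=P@T[:3,:3].T+T[:3,3];return np.c_[q[:,0]/q[:,2]*f+c["cx"],q[:,1]/q[:,2]*f+c["cy"]]
def rz(a):return np.array([[np.cos(a),-np.sin(a),0],[np.sin(a),np.cos(a),0],[0,0,1]])
def box(x0,x1,y0,y1,z0,z1):return np.array([[x,y,z] for x in(x0,x1) for y in(y0,y1) for z in(z0,z1)])
def sil(boxes,name,k=8):
    m=np.zeros((480*1,640*1),np.uint8);S=4
    m=np.zeros((480*S,640*S),np.uint8)
    for b in boxes:
        h=cv2.convexHull(np.float32((proj(b,name)+.5)*S-.5));cv2.fillConvexPoly(m,np.int32(np.round(h*256)),255,shift=8)
    return cv2.resize(m,(640,480),interpolation=cv2.INTER_AREA)/255.
def fit(model,p0,masks,step):
    def cost(p):
        return sum(np.abs(sil(model(p),n)[r]-m[r]).sum()/m[r].sum() for n,(m,r) in masks.items())
    s=np.vstack([p0]+[np.array(p0)+np.eye(len(p0))[i]*step[i] for i in range(len(p0))])
    r=minimize(cost,p0,method="Nelder-Mead",options=dict(initial_simplex=s,maxiter=250,xatol=1e-4,fatol=1e-4));return r.x,r.fun
def holder(p):
    w=p[3];return [b@rz(p[2]).T+[p[0],p[1],0] for b in(box(-.06,.06,-.03,.03,0,.006),box(-.055,.055,.012,.012+w,0,.067),box(-.055,.055,-.012-w,-.012,0,.067))]
t=np.radians(55)
def carton(p,s=0):  # p: world xy of rest origin-line (carton x=0 of its own), yaw
    ey=np.array([0,np.cos(t),np.sin(t)]);n=np.array([0,-np.sin(t),np.cos(t)])
    b=box(-.065,.065,0,.13,0,.014);P=np.c_[b[:,0]]*[1,0,0]+b[:,1:2]*ey+b[:,2:3]*n+[0,-.04,.022]
    return [P@rz(p[2]).T+[p[0],p[1],0]]
E
python3 - <<'E'
from fit import *
M={}
for n in("top","side"):
    M[n]=np.load(n+"0.npz")["p"]
g=lambda n:np.clip(cv2.cvtColor(M[n],cv2.COLOR_BGR2GRAY).astype(float)/90,0,1)
gt=np.where(g("top")>.55,1.,0);gs=np.where(g("side")>.75,1.,0)
rt=(slice(257,295),slice(215,275));rs=(slice(262,322),slice(324,370))
p0=[.475,.022,np.radians(-75),.006];st=[.01,.01,.1,.002]
for mk in({"top":(gt,rt)},{"side":(gs,rs)},{"top":(gt,rt),"side":(gs,rs)}):
    x,f=fit(holder,p0,mk,st);print(list(mk),x.round(4),np.degrees(x[2]).round(1),round(f,3))
hsv=cv2.cvtColor(M["top"],cv2.COLOR_BGR2HSV).astype(int)
m=((hsv[...,1]>45)&(hsv[...,2]>90)).astype(np.uint8);r=(slice(212,275),slice(315,356))
mm=np.zeros_like(m);mm[r]=m[r];c,_=cv2.findContours(mm,0,2);c=max(c,key=cv2.contourArea);mm[:]=0
cv2.drawContours(mm,[cv2.convexHull(c)],-1,1,-1)
x,f=fit(carton,[.563,-.255,np.radians(-4.8)],{"top":(mm.astype(float),r)},[.01,.01,.05]);print("carton",x.round(4),np.degrees(x[2]).round(2),round(f,3))
# candidate rest landmarks in top picture, rest x unknown offset d: carton at rest x=+d
for d in(.010,.014,.019):
    L=np.array([[-.09,.038,.1334],[-.09,-.04,.022],[.09,.038,.1334],[-.09,-.0597,.0082]])-[d,0,0]
    print(d,(proj(L@rz(x[2]).T+[x[0],x[1],0],"top")-[300,205]).round(2)*6)
E
```

```text
['top'] [ 0.4734  0.0208 -1.2976  0.0086] -74.3 0.052
['side'] [ 0.4702  0.0259 -1.2527  0.0072] -71.8 0.36
['top', 'side'] [ 0.473   0.0216 -1.2888  0.0085] -73.8 0.422
carton [ 0.5655 -0.2556 -0.076 ] -4.36 0.037
0.01 [[106.44 402.54]
 [252.   450.42]
 [143.76  55.02]
 [287.7  457.98]]
0.014 [[105.6  410.46]
 [251.28 457.92]
 [142.92  62.58]
 [286.98 465.42]]
0.019 [[104.52 420.3 ]
 [250.32 467.22]
 [141.9   72.06]
 [286.08 474.72]]
```

{"method": "send_rows", "body": {"deltas": [[-210,-265,5,0],[-210,-265,5,0],[-210,-265,5,0],[-210,-265,5,0],[-210,-265,5,0],[-210,-265,5,0],[-210,-265,5,0],[-210,-265,5,0]], "gripper": 0}}

```text
t: 0.9
tcp_pos: [0.2998, 0.2869, 0.2261]
eef_rot: [-179.9, -0.0, 164.1]
ft_force: [-1.3, 0.3, -0.5]
width: 0.0
finger_force: 0.0
```

{"method": "send_rows", "body": {"deltas": [[-210,-265,5,0],[-210,-265,5,0],[-210,-265,5,0],[-210,-265,5,0],[-210,-265,5,0],[-210,-265,5,0],[-210,-265,5,0],[-210,-265,5,0]]}}

```text
t: 1.7
tcp_pos: [0.4338, -0.0249, 0.2215]
eef_rot: [-180.0, 0.3, 164.1]
ft_force: [0.2, 0.2, 0.8]
width: -0.001
finger_force: 0.0
```

{"method": "send_rows", "body": {"deltas": [[-210,-265,5,-0.196],[-210,-265,5,-0.196],[-210,-265,5,-0.196],[-210,-265,5,-0.196],[-210,-265,5,-0.196],[-210,-265,5,-0.196],[-210,-265,5,-0.196],[-210,-265,5,-0.196]]}}

```text
t: 2.5
tcp_pos: [0.5639, -0.3367, 0.2155]
eef_rot: [-179.8, 0.2, 175.5]
ft_force: [-0.1, -0.4, 0.4]
width: -0.002
finger_force: 0.0
```

{"method": "send_rows", "body": {"deltas": [[5,0,45,0],[5,5,85,0],[5,18,117,0],[5,18,117,0],[5,18,117,0]]}}

```text
t: 3.0
tcp_pos: [0.558, -0.3127, 0.0993]
eef_rot: [179.9, -0.1, 175.8]
ft_force: [0.1, -0.6, -0.2]
width: 0.002
finger_force: 0.0
```

{"method": "send_rows", "body": {"deltas": [[0,4,3,0],[0,8,6,0],[0,12,8.5,0],[0,16,11.5,0],[0,16,11.5,0]]}}

```text
t: 3.5
tcp_pos: [0.5585, -0.2978, 0.0877]
eef_rot: [180.0, -0.0, 175.7]
ft_force: [-0.2, 0.2, -0.9]
width: -0.002
finger_force: 0.0
```

{"method": "send_rows", "body": {"deltas": [[0,4,3,0],[0,8,6,0],[0,8,6,0]]}}

```text
t: 3.8
tcp_pos: [0.559, -0.2897, 0.0812]
eef_rot: [179.9, -0.1, 175.7]
ft_force: [-0.2, 0.1, -0.6]
width: -0.001
finger_force: 0.0
```

{"method": "send_rows", "body": {"deltas": [[0,2.5,1.7,0],[0,4,3,0],[0,4,3,0]]}}

```text
t: 4.1
tcp_pos: [0.5596, -0.2864, 0.0786]
eef_rot: [180.0, -0.0, 175.7]
ft_force: [-0.2, 0.9, 0.4]
width: -0.003
finger_force: 0.0
```

{"method": "send_rows", "body": {"deltas": [[0,2,1.4,0],[0,3.3,2.3,0],[0,3.3,2.3,0]]}}

```text
t: 4.4
tcp_pos: [0.5598, -0.2831, 0.0763]
eef_rot: [180.0, -0.0, 175.7]
ft_force: [-0.0, -0.2, -0.7]
width: -0.002
finger_force: 0.0
```

{"method": "send_rows", "body": {"deltas": [[0,1.6,1.1,0],[0,1.6,1.1,0]]}}

```text
t: 4.6
tcp_pos: [0.5603, -0.2826, 0.0759]
eef_rot: [-179.9, 0.0, 175.7]
ft_force: [-1.5, -2.4, 2.2]
width: -0.004
finger_force: 1.5
```

{"method": "send_rows", "body": {"deltas": [[0,1.6,1.1,0],[0,3.2,2.2,0],[0,3.2,2.2,0]]}}

```text
t: 4.9
tcp_pos: [0.5606, -0.2824, 0.0756]
eef_rot: [-179.6, 0.1, 175.8]
ft_force: [-4.9, -8.4, 11.4]
width: -0.002
finger_force: 6.3
```

{"method": "send_rows", "body": {"deltas": [[4,0,0,0],[8,0,0,0],[12,0,0,0],[16,0,0,0],[20,0,0,0]]}}

```text
t: 5.4
tcp_pos: [0.5445, -0.2813, 0.0758]
eef_rot: [-179.5, 0.6, 175.6]
ft_force: [2.3, -5.2, 6.1]
width: 0.001
finger_force: 4.0
```

```bash
cat > cart.py <<'E'
from fit import *
import sys
p,W=cloud("top");tag=sys.argv[1];np.savez(tag+".npz",p=p,W=W)
I=p[205:300,290:380];s=p
cv2.imwrite(f"pics/{tag}.png",cv2.resize(I,None,fx=6,fy=6,interpolation=2))
hsv=cv2.cvtColor(p,cv2.COLOR_BGR2HSV).astype(int)
h=hsv[...,0];m=((hsv[...,1]>45)&(hsv[...,2]>90)&(h<25)).astype(np.uint8);mm=np.zeros_like(m);mm[205:310,305:365]=m[205:310,305:365]
v,u=np.nonzero(mm);print("brown rows",np.percentile(v,[0,1,99,100]),"cols",np.percentile(u,[1,99]))
ex=np.array([.9971,-.076])
for sx in np.arange(-.09,.021,.01):
    q=proj(carton([.5655+ex[0]*(sx-.015),-.2556+ex[1]*(sx-.015),-.076])[0],"top");print(round(sx,3),q[:,1].min().round(1),q[:,1].max().round(1),end=" | ")
st=state();print(st["ft_force"],st["tcp_pos"])
E
python3 cart.py s1
```

```text
brown rows [235. 235. 273. 273.] cols [324. 346.]
-0.09 252.9 302.1 | -0.08 249.6 299.0 | -0.07 246.4 295.8 | -0.06 243.2 292.6 | -0.05 239.9 289.5 | -0.04 236.7 286.4 | -0.03 233.5 283.2 | -0.02 230.3 280.1 | -0.01 227.1 277.0 | -0.0 223.9 273.9 | 0.01 220.8 270.8 | 0.02 217.6 267.7 | [ 2.08365142 -5.17252345  5.90893061] [ 0.54381145 -0.2812005   0.07577081]
```

{"method": "send_rows", "body": {"deltas": [[3,1,0.7,0],[9,1,0.7,0],[15,1,0.7,0],[21,1,0.7,0],[27,1,0.7,0],[33,1,0.7,0],[39,1,0.7,0]]}}

```text
t: 6.15
tcp_pos: [0.5067, -0.2785, 0.0756]
eef_rot: [-179.4, 0.8, 175.6]
ft_force: [3.4, -6.0, 8.2]
width: 0.003
finger_force: 4.9
```

```bash
python3 cart.py s2|cut -c1-80; tail -1 /dev/null
```

```text
brown rows [248. 248. 285. 285.] cols [322.54 345.  ]
-0.09 252.9 302.1 | -0.08 249.6 299.0 | -0.07 246.4 295.8 | -0.06 243.2 292.6 |
```

{"method": "send_rows", "body": {"deltas": [[4,0,0,0],[10,0,0,0],[16,0,0,0],[22,0,0,0],[28,0,0,0],[32,0,0,0],[32,0,0,0]]}}

```text
t: 6.9
tcp_pos: [0.4742, -0.276, 0.0754]
eef_rot: [-179.4, 0.7, 175.6]
ft_force: [2.4, -7.0, 9.1]
width: 0.001
finger_force: 5.5
```

```bash
python3 cart.py s3|cut -c1-80
```

```text
brown rows [287.  287.4 295.  295. ] cols [337.4 344. ]
-0.09 252.9 302.1 | -0.08 249.6 299.0 | -0.07 246.4 295.8 | -0.06 243.2 292.6 |
```

View pics/s3.png

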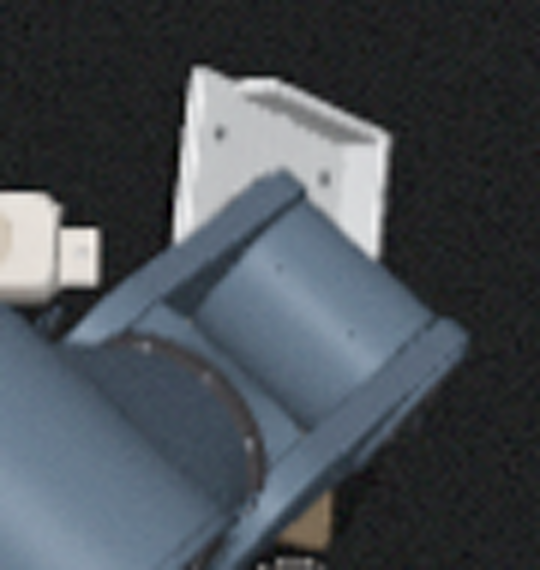

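The arm covers most of the carton. Its lower corner shows at crop (315,540), i.e. row 295, which gives a rest x of about -0.069. I'll back off along the face normal and look again.

{"method": "send_rows", "body": {"deltas": [[0,-4,-3,0],[0,-16,-11,0],[0,-40,-30,0],[0,-50,-70,0],[0,-50,-120,0],[0,-50,-120,0],[0,-50,-120,0]]}}

```text
t: 7.65
tcp_pos: [0.4658, -0.3209, 0.1937]
eef_rot: [-179.9, 0.1, 175.6]
ft_force: [-0.7, 0.3, -0.3]
width: -0.004
finger_force: 0.0
```

{"method": "send_rows", "body": {"deltas": [[-40,-10,-10,0],[-80,-20,-20,0],[-120,-20,-20,0],[-150,-20,-20,0],[-150,-20,-20,0]], "gripper": 100}}

```text
t: 8.15
tcp_pos: [0.6163, -0.3508, 0.2093]
eef_rot: [179.9, -0.1, 175.8]
ft_force: [-0.5, 0.2, -0.5]
width: 0.848
finger_force: 0.0
```

```bash
python3 cart.py s4|cut -c1-80;python3 - <<'E'
from fit import *
p=np.load("s4.npz")["p"];hsv=cv2.cvtColor(p,cv2.COLOR_BGR2HSV).astype(int)
m=((hsv[...,1]>45)&(hsv[...,2]>90)&(hsv[...,0]<25)).astype(np.uint8);r=(slice(235,302),slice(312,356))
mm=np.zeros_like(m);mm[r]=m[r];c,_=cv2.findContours(mm,0,2);c=max(c,key=cv2.contourArea);mm[:]=0
cv2.drawContours(mm,[cv2.convexHull(c)],-1,1,-1)
x,f=fit(carton,[.483,-.249,-.076],{"top":(mm.astype(float),r)},[.01,.01,.05]);print("carton",x.round(4),np.degrees(x[2]).round(2),round(f,3))
E
```

```text
brown rows [255.  256.3 295.  296. ] cols [320. 347.]
-0.09 252.9 302.1 | -0.08 249.6 299.0 | -0.07 246.4 295.8 | -0.06 243.2 292.6 | 
carton [ 0.4764 -0.2519 -0.0024] -0.14 0.767
```

View pics/s4.png

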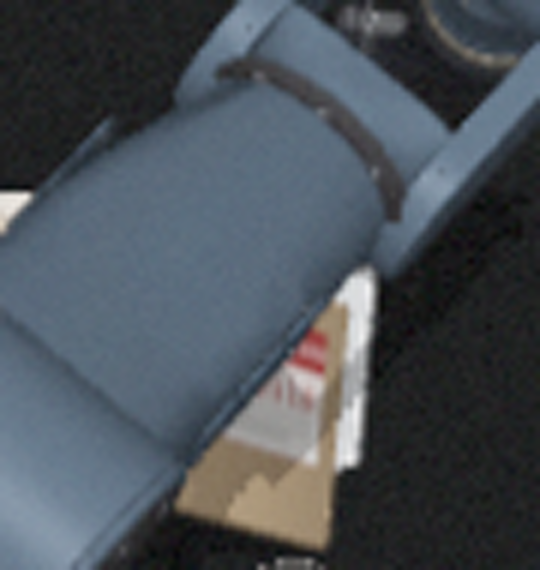

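The carton stands out past the end. Its lower corner is at crop (328,548) and the lip end at (345,467), about 13.5 px or roughly 42 mm apart. It still leans on the rest and the fingers are off it. Next is the pinch from above.

{"method": "send_rows", "body": {"deltas": [[45,20,0,0],[90,50,0,0],[130,75,0,0],[165,95,0,0],[183,105,0,0],[183,105,0,0],[183,105,0,0]], "gripper": 100, "grip_force": 30}}

```text
t: 8.9
tcp_pos: [0.4386, -0.2332, 0.2122]
eef_rot: [180.0, -0.0, 175.6]
ft_force: [0.6, -0.4, -0.7]
width: 1.0
finger_force: 0.0
```

{"method": "send_rows", "body": {"deltas": [[0,0,40,0],[0,0,70,0],[0,0,95,0],[0,0,117,0],[0,0,117,0],[0,0,117,0]]}}

```text
t: 9.5
tcp_pos: [0.44, -0.234, 0.0951]
eef_rot: [180.0, -0.0, 175.6]
ft_force: [0.3, -0.7, 0.6]
width: 1.0
finger_force: 0.0
```

Run:
```python
from h import *
p,_=cloud("side");cv2.imwrite("pics/g1.png",cv2.resize(p[170:290,270:430],None,fx=5,fy=5,interpolation=2))
s=state();print(s["tcp_pos"],s["eef_rot"],s["ft_force"],s["width"])
```

```text
[ 0.44031478 -0.2342145   0.09582415] [-1.79953531e+02  5.97950731e-02  1.75652250e+02] [0.09034399 0.96414374 0.41398577] 1.0007769232669317
```

View pics/g1.png

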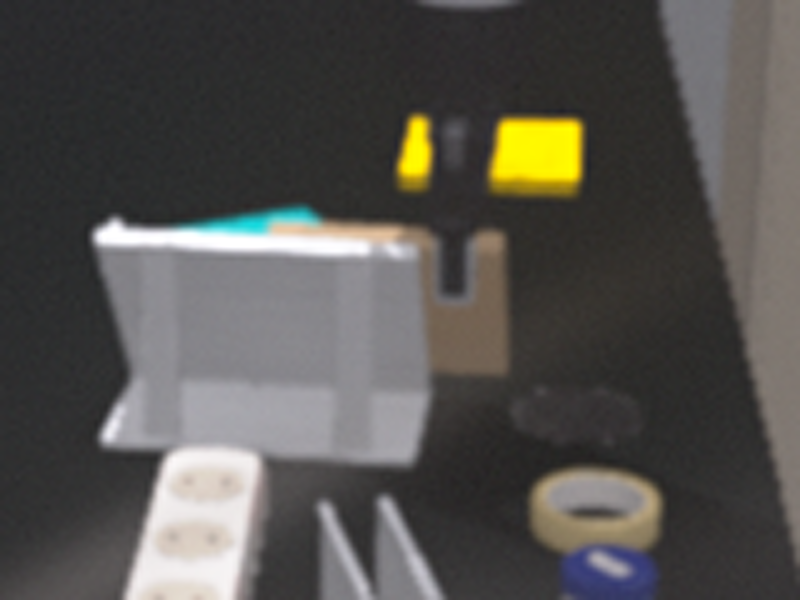

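The rear finger at crop (455,270) is behind the protruding strip (420–508) and clear of the board's end. I'll close.

{"method": "send_rows", "body": {"deltas": [[0,0,0,0],[0,0,0,0],[0,0,0,0],[0,0,0,0],[0,0,0,0],[0,0,0,0]], "gripper": 0, "grip_force": 30}}

```text
t: 10.15
tcp_pos: [0.4397, -0.2342, 0.0974]
eef_rot: [-179.8, 0.1, 175.7]
ft_force: [-3.0, 0.4, 12.3]
width: 0.408
finger_force: 27.3
```

{"method": "send_rows", "body": {"deltas": [[0,-3,-4,0],[0,-6,-8,0],[0,-10,-12,0],[0,-14,-16,0],[0,-18,-20,0],[0,-18,-20,0]], "grip_force": 45}}

```text
t: 10.75
tcp_pos: [0.4416, -0.2588, 0.1189]
eef_rot: [-179.1, 0.6, 175.7]
ft_force: [-2.0, -9.0, 9.6]
width: 0.242
finger_force: 44.7
```

{"method": "send_rows", "body": {"deltas": [[0,-4,-5,0],[0,-8,-10,0],[0,-12,-15,0],[0,-16,-20,0],[0,-20,-25,0],[0,-20,-25,0]], "grip_force": 60}}

```text
t: 11.35
tcp_pos: [0.438, -0.2743, 0.1423]
eef_rot: [-179.6, 0.3, 175.6]
ft_force: [-0.7, -6.3, 4.4]
width: 0.16
finger_force: 59.4
```

Run:
```python
from h import *
p,_=cloud("side");cv2.imwrite("pics/g2.png",cv2.resize(p[170:290,270:430],None,fx=5,fy=5,interpolation=2))
```

```text
(no output)
```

View pics/g2.png

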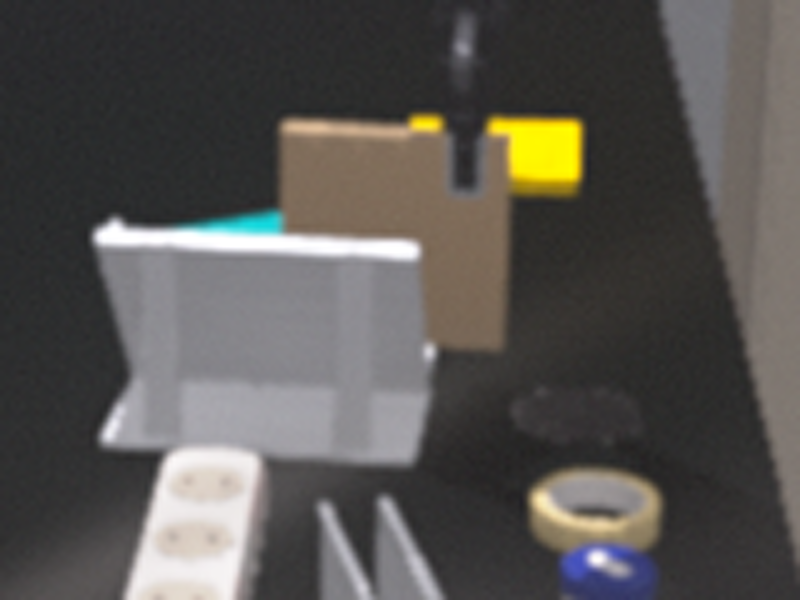

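The carton hangs upright in the fingers (gap 13.6 mm), its edges level at crop (280–508, 120–350), with the tip about 37 mm below its top edge. I'll pull clear and lift.

{"method": "send_rows", "body": {"deltas": [[0,-8,-10,0],[0,-16,-25,0],[0,-24,-50,0],[0,-24,-80,0],[0,-24,-110,0],[0,-24,-120,0],[0,-24,-120,0]]}}

```text
t: 12.1
tcp_pos: [0.4347, -0.2946, 0.2612]
eef_rot: [180.0, 0.0, 175.7]
ft_force: [0.7, -0.8, -2.1]
width: 0.153
finger_force: 58.7
```

{"method": "send_rows", "body": {"deltas": [[0,20,0,0],[0,60,0,0],[0,105,0,0],[0,150,0,0],[0,195,0,0],[0,240,0,0],[0,280,0,0],[0,315,0,0]]}}

```text
t: 12.9
tcp_pos: [0.4557, 0.0225, 0.2585]
eef_rot: [179.9, -0.4, 175.7]
ft_force: [0.1, -0.5, -0.9]
width: 0.155
finger_force: 58.8
```

{"method": "send_rows", "body": {"deltas": [[0,20,0,0.04],[0,35,0,0.12],[0,41,0,0.22],[0,41,0,0.32],[0,41,0,0.42],[0,41,0,0.52],[0,41,0,0.6],[0,41,0,0.64]]}}

```text
t: 13.7
tcp_pos: [0.459, 0.0612, 0.2583]
eef_rot: [-179.8, -0.3, 138.9]
ft_force: [-0.8, 0.3, -1.3]
width: 0.151
finger_force: 58.8
```

{"method": "send_rows", "body": {"deltas": [[0,0,0,0.06],[0,0,0,0.16],[0,0,0,0.26],[0,0,0,0.36],[0,0,0,0.46],[0,0,0,0.54],[0,0,0,0.58],[0,0,0,0.58]]}}

```text
t: 14.5
tcp_pos: [0.4593, 0.061, 0.2586]
eef_rot: [-179.7, -0.2, 105.8]
ft_force: [-0.9, -0.5, -1.4]
width: 0.152
finger_force: 58.8
```

Run:
```python
from h import *
p,_=cloud("side");cv2.imwrite("pics/h1.png",cv2.resize(p[190:330,290:430],None,fx=4,fy=4,interpolation=2))
s=state();print(s["tcp_pos"],s["eef_rot"],s["ft_force"],s["width"],s["t"])
```

```text
[0.45967587 0.06081438 0.25883376] [-1.79755924e+02 -1.35285859e-01  1.05836859e+02] [-0.13139362  0.3019631  -1.47083791] 0.15467568718849475 14.55
```

View pics/h1.png

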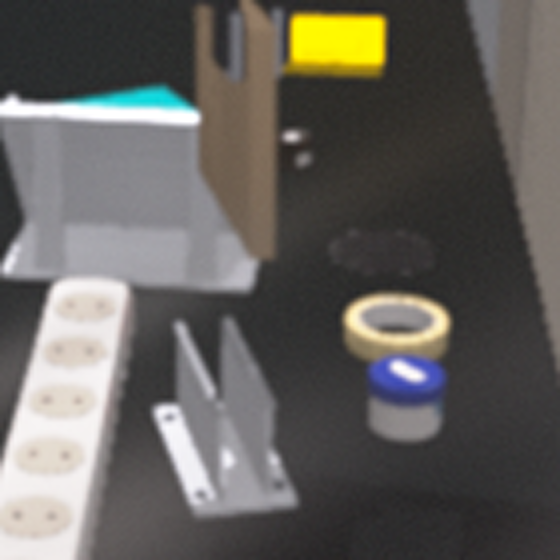

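The side crop shows the carton upright above the holder. The holder's wall tops run from (178,320) and (230,318) to about (218,405) and (275,408), and its base corners are at (153,408), (200,517) and (297,503). I'll check the fitted holder and the carton against these.

Run:
```python
from fit import *
from scipy.optimize import least_squares
cr=lambda P:(proj(P,"side")+.5-[290,190])*4
L=np.array([[.06,-.03,.006],[-.06,-.03,.006],[-.06,.03,.006]])
W=lambda w:np.array([[sx*.055,sy*y,.067] for sy in(-1,1) for sx in(1,-1) for y in(.012,.012+w)])
for a in(-74.2,105.8):
  T=lambda P,p:P@rz(p[2]).T+[p[0],p[1],0]
  p=[.4733,.0208,np.radians(a)]
  print(a,"base",cr(T(box(-.06,.06,-.03,.03,.006,.006)[::2],p)).round(0).tolist(),"\nwalls",cr(T(W(.007),p)).round(0).tolist())
# carton with TCP pose
y=np.radians(105.84);tx=np.array([np.cos(y),np.sin(y),0]);ty=np.array([np.sin(y),-np.cos(y),0])
tcp=np.array([.4597,.0608,.2588])
for off in(.041,):
  for zt in(.037,):
    C=np.array([tcp-tx*(off+a*.065)+ty*b*.007+[0,0,zt-.13] for a in(-1,1) for b in(-1,1)]);print("carton bottom",cr(C).round(0).tolist())
```

```text
-74.2 base [[298.0, 500.0], [195.0, 511.0], [247.0, 399.0], [153.0, 408.0]] 
walls [[221.0, 318.0], [232.0, 317.0], [267.0, 405.0], [279.0, 404.0], [183.0, 322.0], [172.0, 323.0], [225.0, 409.0], [213.0, 410.0]]
105.8 base [[153.0, 408.0], [247.0, 399.0], [195.0, 511.0], [298.0, 500.0]] 
walls [[225.0, 409.0], [213.0, 410.0], [183.0, 322.0], [172.0, 323.0], [267.0, 405.0], [279.0, 404.0], [221.0, 318.0], [232.0, 317.0]]
carton bottom [[270.0, 253.0], [244.0, 256.0], [214.0, 164.0], [191.0, 166.0]]
```

The holder model matches to about 1 px. I'll shift 3 mm across the slot and descend.

{"method": "send_rows", "body": {"deltas": [[0,3,20,0],[0,3,50,0],[0,3,75,0],[0,3,90,0],[0,3,90,0]]}}

```text
t: 15.05
tcp_pos: [0.4618, 0.0613, 0.168]
eef_rot: [-179.6, -0.2, 105.8]
ft_force: [-0.3, -1.0, -1.1]
width: 0.157
finger_force: 58.7
```

Run:
```python
from h import *
p,_=cloud("side");cv2.imwrite("pics/h2.png",cv2.resize(p[220:330,310:390],None,fx=5,fy=5,interpolation=2))
s=state();print(s["tcp_pos"],s["eef_rot"],s["ft_force"],s["width"],s["t"])
```

```text
[0.46303428 0.06113612 0.16923127] [-1.79769332e+02 -1.07996428e-01  1.05795087e+02] [-0.00783449 -0.58806664 -1.37135419] 0.1536586919388057 15.1
```

View pics/h2.png

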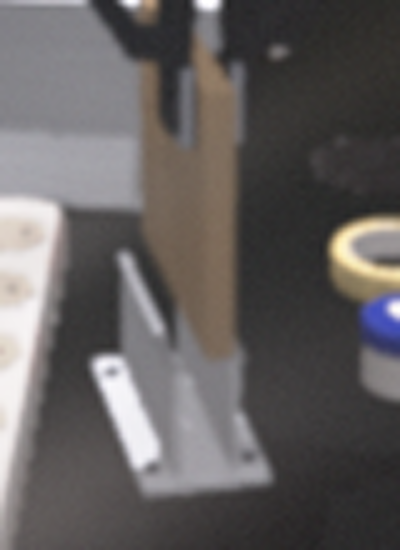

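The carton's bottom near edge is at crop columns 205–235, centre 220. The slot centre extrapolated to that end is about 212, so it sits 3–4 mm too far right (-x). I'll shift 3 mm and go in.

{"method": "send_rows", "body": {"deltas": [[0,3,0,0],[0,3,10,0],[0,3,20,0],[0,3,28,0],[0,3,28,0]]}}

```text
t: 15.6
tcp_pos: [0.4669, 0.0615, 0.1419]
eef_rot: [-179.9, -0.0, 105.8]
ft_force: [0.8, 0.7, -1.7]
width: 0.151
finger_force: 66.0
```

Run:
```python
from h import *
p,_=cloud("side");cv2.imwrite("pics/h3.png",cv2.resize(p[220:330,310:390],None,fx=5,fy=5,interpolation=2))
s=state();print(s["tcp_pos"],s["eef_rot"],s["ft_force"],s["width"],s["t"])
```

```text
[0.46711375 0.06153989 0.14208842] [-1.79953133e+02 -2.06731230e-02  1.05757096e+02] [ 0.08035671  0.34517334 -1.5609241 ] 0.15070974378021562 15.65
```

View pics/h3.png

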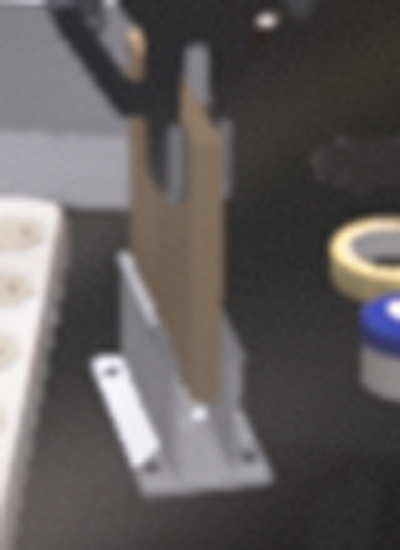

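It is in the slot between both walls, with its bottom edge at crop (190–220, 400), and nothing touches it. I'll descend to the floor.

{"method": "send_rows", "body": {"deltas": [[0,0,10,0],[0,0,20,0],[0,0,30,0],[0,0,34,0],[0,0,36,0],[0,0,36,0]]}}

```text
t: 16.25
tcp_pos: [0.4673, 0.0615, 0.1061]
eef_rot: [-180.0, -0.0, 105.8]
ft_force: [-0.2, -0.2, -0.9]
width: 0.157
finger_force: 66.1
```

{"method": "send_rows", "body": {"deltas": [[0,0,2,0],[0,0,4,0],[0,0,4,0]]}}

```text
t: 16.55
tcp_pos: [0.4674, 0.0615, 0.1025]
eef_rot: [180.0, 0.0, 105.8]
ft_force: [0.7, 0.2, -1.5]
width: 0.152
finger_force: 66.1
```

{"method": "send_rows", "body": {"deltas": [[0,0,2,0],[0,0,4,0],[0,0,4,0]]}}

```text
t: 16.85
tcp_pos: [0.4678, 0.0614, 0.0997]
eef_rot: [179.9, 0.0, 105.8]
ft_force: [-1.3, 0.1, 11.1]
width: 0.16
finger_force: 67.7
```

{"method": "send_rows", "body": {"deltas": [[0,0,1,0],[0,0,2,0],[0,0,2,0]]}}

```text
t: 17.15
tcp_pos: [0.468, 0.0613, 0.0996]
eef_rot: [179.9, 0.1, 105.8]
ft_force: [-4.2, -0.5, 27.3]
width: 0.152
finger_force: 70.2
```

Floor contact. I'll relieve the load, release, and rise.

{"method": "send_rows", "body": {"deltas": [[0,0,-2.5,0],[0,0,-2.5,0],[0,0,-2.5,0]]}}

```text
t: 17.45
tcp_pos: [0.4681, 0.0613, 0.0997]
eef_rot: [179.9, 0.0, 105.8]
ft_force: [-0.5, -0.6, 9.9]
width: 0.157
finger_force: 67.6
```

{"method": "send_rows", "body": {"deltas": [[0,0,0,0],[0,0,0,0],[0,0,0,0],[0,0,0,0],[0,0,0,0]], "gripper": 55}}

```text
t: 17.95
tcp_pos: [0.4673, 0.0615, 0.0988]
eef_rot: [-180.0, -0.0, 105.8]
ft_force: [0.1, -0.2, 1.1]
width: 0.547
finger_force: 0.0
```

{"method": "send_rows", "body": {"deltas": [[0,0,-15,0],[0,0,-40,0],[0,0,-80,0],[0,0,-120,0],[0,0,-140,0],[0,0,-140,0]]}}

```text
t: 18.55
tcp_pos: [0.4695, 0.0614, 0.2421]
eef_rot: [179.6, 0.2, 105.8]
ft_force: [0.6, -0.1, 0.6]
width: 0.55
finger_force: 0.0
```

{"method": "send_rows", "body": {"deltas": [[40,0,0,0],[85,0,0,0],[130,0,0,0],[175,0,0,0],[220,0,0,0],[250,0,0,0],[250,0,0,0],[250,0,0,0]]}}

```text
t: 19.35
tcp_pos: [0.3985, 0.3021, 0.2378]
eef_rot: [-179.9, 0.1, 105.9]
ft_force: [-0.3, 0.6, 0.0]
width: 0.551
finger_force: 0.0
```

Run:
```python
from h import *
p,_=cloud("side");q,W=cloud("top")
I=np.zeros((480,800,3),np.uint8);I[:480,:400]=cv2.resize(p[200:320,300:400],None,fx=4,fy=4,interpolation=2);I[:400,405:800]=cv2.resize(q[235:315,205:284],None,fx=5,fy=5,interpolation=2)
cv2.imwrite("pics/end.png",I)
s=state();print(s["tcp_pos"],s["ft_force"],s["width"],s["t"])
```

```text
[0.39933476 0.30112184 0.23820359] [ 0.32115581 -0.15755684 -0.01279234] 0.5467745231431704 19.45
```

View pics/end.png

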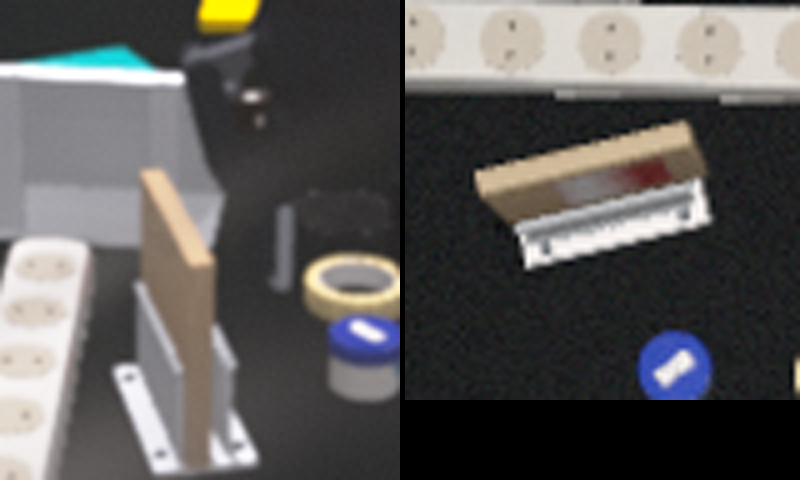

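The carton stands upright in the slot: its top edge runs (147,172)–(200,265), and its near foot is at (200,463), level with the base end, so it is centred within about 5 mm. Everything is still, so I'm handing in.

```bash
python3 -c "
from workcell import ticket
print(ticket.sign_off())"
```

```text
the job is handed in; nothing more can be done
None
```

Job handed in at about 19.5 s of the 59 s limit: the carton was slid about 42 mm past the rest's open end, pinched, lifted, and left standing on edge in the holder slot, centred to about 5 mm and released; I saw nothing else move, and the sign-off returned no verdict.

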